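# Load the sample boat into the drying box and shut the lid

### The job

Put the white ceramic boat that holds the three red pellets into the open drying box, level, centred and lengthwise on top of the narrow yellow stand, and let go of it. Then lower the box's hinged lid until it is fully closed, with the boat still resting on the stand. Keep the boat upright on the way, and leave the empty boat and the other things on the bench where they are.

Things in the scene. Friction and masses are not known exactly. Their poses are not given: they have to be found in the camera images.
- sample_boat: Loose white ceramic boat (open rectangular trough, about 120 g) with three round red pellets fixed in it in a row, 80 mm long (its x) x 36 mm wide (its y) x 22 mm high, walls 4 mm, pellet tops 5 mm below the rim. Origin: centre of the underside. Lies flat on the bench at any yaw within about 0.7 rad. Grip it across its 36 mm width.
- empty_boat: The same white boat, same size, but empty: to be left alone. Origin: centre of the underside.
- dry_box: Drying box: a grey open tray fixed to the bench, outside 170 mm along its x, 220 mm along its y, walls and floor 6 mm thick, rim 75 mm above the bench; its lid is hinged on the rear (+x) rim. Origin: centre of the underside; z up, x from the box's front towards the hinge (roughly away from the robot).
- stand (a point): Centre of the top face of the narrow yellow stand, a block fixed in the middle of the drying box, over its origin. The top face is level, 70 mm long (along x) x 20 mm wide (along y), 40 mm above the bench (34 mm above the box's inner floor). Same axes as the box.
- hinge (a point): Middle of the lid's hinge axis, on the rear (+x) rim of the box, 75 mm above the bench and 85 mm behind the stand's centre. Same axes as the stand: the hinge axis is y.
- lid (a joint): Lid angle in rad: 0 = closed flat on the rim, about 1.57 = standing upright on the rear rim, stop at 1.85. A stiff hinge: the lid stays at any angle it is left at; closing it takes about 1 to 3 N at the free edge. It starts open.
- lid_edge (a point): Middle of the lid's free edge, on its outer (top when closed) face, 170 mm from the hinge. The lid is a clear pane in a blue frame, 220 mm wide, 10 mm thick (the hinge axis lies in its underside); a blue tab 60 mm wide, 10 mm thick sticks out 22 mm beyond the edge's middle. Axes turn with the lid: z out of the outer face, -x from hinge to free edge.
- vial: Small amber vial with white cap, 28 mm across, 48 mm high, standing loose; origin centre of the underside. Leave alone.
- caliper: Digital caliper lying loose on the bench, about 230 x 70 x 13 mm, long axis its x; origin under the middle of its beam. Leave alone.
- amber_bottle: Amber bottle, 72 mm across, 150 mm high, standing loose; origin centre of the underside. Leave alone.
- white_jar: White jar with blue cap, 70 mm across, 80 mm high, standing loose; origin centre of the underside. Leave alone.
- beaker: Glass beaker, 70 mm across, 85 mm high, standing loose; origin centre of the underside. Leave alone.
Things that resemble listed ones, but are neither listed nor needed, are in the scene too. What is shaped like the sample_boat but turquoise is not meant.

How it is judged:
By the outcome, as a careful person would: the job done as asked, in the order asked, and still so for the second after the job is handed in, with the robot touching nothing.
It also fails if it takes over 61 s, if anything falls off the work surface, if the arm or the gripper's body presses on something with over 40 N, if the wrist force passes 120 N, or if a joint passes its speed limit or range.

### The arm

A 6-joint arm with a two-finger parallel gripper is mounted at the origin on the work surface. World frame = base frame: x ahead of the robot, y to its left, z up, the work surface at z = 0. Lengths are in m, angles in rad, forces in N, time in s.
With the tool pointing down it reaches from about 0.35 to 0.85 m from the base axis. Payload 8.1 kg.
Tool frame: the origin (TCP) lies midway between the tips of the shut fingers; the grasp point (between the pads) lies 19 mm behind it (arm.grip_depth is the distance from the TCP to the grasp point, in m); z points along the fingers, y is the line along which they close (so a half turn about z gives the same grasp; the last joint's range is limited). The gripper opens to 93 mm and grips with 3 to 60 N. Pads are 15 mm wide; open, the fingers measure 128 mm over their backs; the gripper's body (75 mm by 188 mm) begins 65 mm behind the grasp point.
Start: joints at [-1.342, 0.13, 1.488, -0, 1.523, -0.085], TCP at [0.185, -0.571, 0.219] pointing down, gripper open.
Joint ranges: [-2.96, 2.96], [-0.89, 2.26], [0.02, 2.5], [-1.34, 4.48], [0, 2.73], [-2.66, 2.66]. Speed limits (rad/s): [2.39, 2.39, 2.79, 3.14, 3.14, 3.14].

### API

Orientations are given as a 3x3 rotation matrix whose columns are the frame's x, y, z axes.
In Python, from cell import arm gives the robot as it stands. The module is installed in compiled form; this text tells all that it offers.
- The arm moves only by the tool apply_moves, never from a script. Its argument "increments" is a list of rows, each an object of numbers: "dx", "dy", "dz": the shift along the tool's x, y, z in mm; "wx", "wy", "wz": the turn, a rotation vector about the tool's x, y, z in rad. In form: [{"dx": .., "dy": .., "dz": .., "wx": .., "wy": .., "wz": ..}, ...]. A call has 1 to 12 rows; each row is the pose to reach, as a shift and turn from the pose commanded when the call began, along the tool's axes at that moment; what a row does not reach only later rows make up. A row lasts 1/8 s, in which the tool goes at most 62.5 mm and 10.7 degrees, less where a joint would pass 70% of its speed; a pose out of reach is approached as far as the arm can. A call with a gripper value outside its range is refused whole. "jaw" is the opening, from 0 (shut) to 1 (fully open), set as the call begins (left out, the last holds). The fingers move at their own pace and stop on an object; "grip_force" is the grip in N (left out, the last holds). Time passes only in rows, so rows that repeat a pose let the fingers close. It gives the time, the measured TCP pose, the force, the opening and the grip force at its end, in the units of the state.
- arm.sense(): the state, without advancing time (a new reading comes with each control period).
- arm.snapshot(name): name is "side" or "top" or "wrist"; returns (picture, depth): 480x640x3 uint8, red, green, blue; 480x640 float32, m along the optical axis (not along the pixel's ray), 0 where there is no reading.
- arm.get_calibration(name): a dict with "fx", "fy", "cx", "cy" (pixels), "rvec" (rotation vector, rad) and "tvec" (3), from world to camera coordinates, as OpenCV has them. Camera axes: x right, y down, z forward; pixel columns grow to the right and rows downward; lengths in m; the calibration is good to about 2 mm. A picture is of the moment at which its call begins: read the wrist's pose just before it. get_calibration takes no time and is no camera call; for the wrist camera it gives the pose at the moment of the call.
- arm.close_job(): hands the job in; it is judged then, once.
Trained networks look in the newest picture that a camera, given by its name, has taken for a name from the list of things; names that differ only in an ending like _2 or _b are one class to them, and where a whole thing is asked for, a point or a joint stands for the part that bears it (a point fixed in the world has none). Each returns a list of dicts, best first, with "score" (0 to 1); they miss things now and then, are a little off and sometimes report something else, mostly with a low value. They report only what shows in the picture. A call takes as long as a camera call. They do not tell look-alikes from the thing itself.
- arm.find_in(camera, query): "location" ([x, y, z] in m, in world coordinates, good to about 4 mm: the middle of the surface that is visible of it).
- arm.tip_of(camera, query): "location" ([x, y, z] in m, in world coordinates, good to about 4 mm: a listed point, or the origin of a listed thing).
The state is a dict: "time_s": time; "joint_positions": joint angles; "dq": joint speeds; "joint_torque": joint torques, N m; "position": TCP position; "ee_rot": TCP orientation; "wrist_force": force on the tool from outside, world axes, zero at the start; "wrist_torque": the same for the moment, N m; "gripper_width": finger opening in m; "grasp_force": force on a finger pad.
Only numpy, scipy, OpenCV 4.12 (cv2) and the standard library are available. Lean on these libraries where they do the work, as an engineer would, in place of code of your own. Each camera call takes 0.05 s, during which the arm holds its last target. There are 200 camera calls.

## Working session

There is one attempt and no reset: what is moved stays moved. The work goes in short steps, Python scripts to look and compute and a tool call to move; the robot and the scene stay as the last step left them, time stands still between calls to the robot, and variables do not carry over. Pictures are saved under pics/ and viewed, at most 12 in all, crops included, and the job is handed in when it is done.

Besides the shell and the picture viewer there is one more tool, called after ">>>" as name([rows], argument=value, ...), one row to a line, values as JSON. apply_moves: Moves the arm, as the interface text tells. Its arguments: {"type":"object","properties":{"increments":{"type":"array"},"jaw":{"type":"number"},"grip_force":{"type":"number"}},"required":["increments"]}

```bash
mkdir -p pics; cat > h.py <<'E'
import numpy as np, cv2
from cell import arm
def cal(n):
    c=arm.get_calibration(n); K=np.array([[c['fx'],0,c['cx']],[0,c['fy'],c['cy']],[0,0,1.]])
    R=cv2.Rodrigues(np.array(c['rvec'],float))[0]; return K,R,np.array(c['tvec'],float).ravel()
def shot(n,f=None):
    k=cal(n); im,d=arm.snapshot(n)
    if f: cv2.imwrite(f'pics/{f}.png',im[:,:,::-1])
    return im,d,k
def world(d,k):
    K,R,t=k; v,u=np.mgrid[0:480,0:640]
    p=np.stack([(u-K[0,2])/K[0,0]*d,(v-K[1,2])/K[1,1]*d,d],-1)
    return (p-t)@R
def local(p):  # world point -> mm in tool frame relative to TCP
    s=arm.sense(); return np.array(s['ee_rot']).T@(np.array(p)-np.array(s['position']))*1000
E
python3 - <<'E'
from h import *
np.set_printoptions(precision=3,suppress=True)
for n in ['top','side','wrist']:
    im,d,k=shot(n,n+'0')
    print(n,'cam at',-k[1].T@k[2])
    np.savez(f'{n}0.npz',im=im,d=d,w=world(d,k))
for n in ['top','side']:
    for q in ['sample_boat','dry_box','stand','hinge','lid_edge','vial','caliper','empty_boat']:
        print(n,q,[(np.round(r['location'],3).tolist(),round(r['score'],2)) for r in arm.tip_of(n,q)][:3])
s=arm.sense();print(s['position'],s['ee_rot'],s['time_s'])
E
```

```text
top cam at [0.394 0.076 1.202]
side cam at [-0.049  0.841  0.637]
wrist cam at [ 0.258 -0.547  0.384]
top sample_boat [([0.492, -0.342, 0.001], 0.94), ([0.623, -0.292, -0.003], 0.65), ([0.772, -0.335, -0.002], 0.57)]
top dry_box [([0.471, 0.167, 0.001], 0.68)]
top stand [([0.471, 0.174, 0.042], 0.7), ([0.584, 0.152, 0.243], 0.23)]
top hinge [([0.555, 0.158, 0.081], 0.55)]
top lid_edge [([0.582, 0.157, 0.245], 0.72)]
top vial [([0.368, -0.098, -0.001], 0.42)]
top caliper [([0.741, -0.184, 0.001], 0.96)]
top empty_boat []
side sample_boat [([0.623, -0.288, 0.0], 0.82), ([0.489, -0.338, 0.002], 0.81)]
side dry_box [([0.473, 0.168, 0.002], 0.95)]
side stand [([0.474, 0.172, 0.043], 0.92), ([0.621, -0.287, 0.001], 0.48), ([0.585, 0.152, 0.243], 0.23)]
side hinge [([0.556, 0.157, 0.077], 0.76)]
side lid_edge [([0.586, 0.149, 0.242], 0.6)]
side vial [([0.368, -0.096, -0.001], 0.81), ([0.695, 0.386, 0.002], 0.62)]
side caliper [([0.741, -0.183, 0.001], 0.81)]
side empty_boat [([0.45, -0.226, 0.001], 0.89)]
[ 0.185 -0.571  0.219] [[ 0.951  0.309 -0.   ]
 [ 0.309 -0.951 -0.   ]
 [-0.     0.    -1.   ]] 0.95
```

View pics/top0.png

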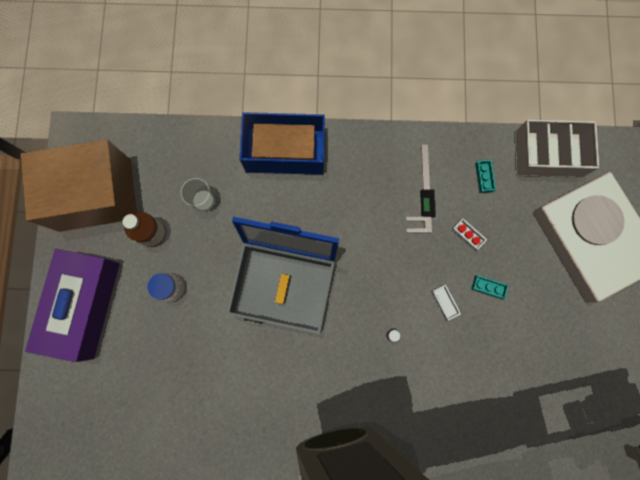

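View pics/side0.png

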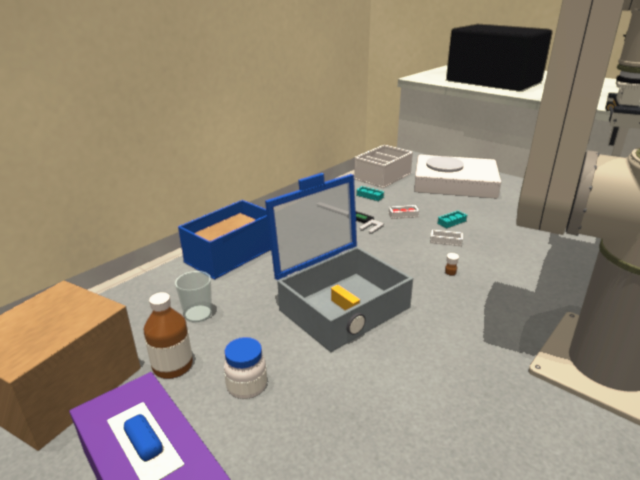

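The top picture shows the sample boat with red pellets at (470,234), the empty boat at (446,302), turquoise boats at (485,176) and (490,287), the yellow stand at (283,289), and the open lid above the box at about (285,240). The side picture agrees: sample boat at (404,212), stand at (345,297), lid leaning slightly back.

```bash
cat > m.py <<'E'
from h import *
np.set_printoptions(precision=4,suppress=True)
def rect(p):
    r=cv2.minAreaRect((p[:,:2]*1000).astype(np.float32)); b=cv2.boxPoints(r)
    e=b[1]-b[0],b[2]-b[1]; l=max(e,key=np.linalg.norm); y=np.arctan2(l[1],l[0])
    return np.array(r[0])/1000,sorted(r[1]),(y+np.pi/2)%np.pi-np.pi/2
def boat(im,w,c,rad=.07,tol=None):
    I=im.astype(int); near=np.hypot(w[...,0]-c[0],w[...,1]-c[1])<rad
    m=near&(w[...,2]>.008)&(w[...,2]<.04)
    white=m&(I.min(-1)>130)
    red=m&(I[...,0]>120)&(I[...,1]<90)&(I[...,2]<90)
    return white,red
def yellow(im,w):
    I=im.astype(int); return (I[...,0]>150)&(I[...,2]<90)&(I[...,1]>90)&(np.hypot(w[...,0]-.472,w[...,1]-.17)<.08)
if __name__=='__main__':
    for n in ['top','side']:
        z=np.load(n+'0.npz'); im,w=z['im'],z['w']
        wh,rd=boat(im,w,(.623,-.29))
        a=w[wh|rd]; print(n,'boat',rect(a),'rim z',np.percentile(a[:,2],[50,95]),'red',w[rd].mean(0),rd.sum())
        t=w[yellow(im,w)]; zt=np.percentile(t[:,2],90); t=t[t[:,2]>zt-.006]; print('stand',rect(t),zt,len(t))
        I=im.astype(int); bl=(I[...,2]>110)&(I[...,0]<60)&(np.hypot(w[...,0]-.57,w[...,1]-.155)<.16)&(w[...,2]>.07)&(w[...,0]<.63)
        p=w[bl]; c=p.mean(0); nrm=np.linalg.svd(p-c,full_matrices=False)[2]; print('lid',c,nrm,p[:,2].max(), p[p[:,2]>.255].mean(0))
        g=w[(w[...,2]>.068)&(w[...,2]<.082)&(np.hypot(w[...,0]-.472,w[...,1]-.17)<.16)]
        print('box rim',rect(g),np.median(g[:,2]))
E
python3 m.py
```

```text
top boat (array([ 0.6222, -0.2884]), [37.14332580566406, 79.0093765258789], np.float32(0.83012044)) rim z [0.0187 0.0241] red [ 0.6212 -0.2878  0.0162] 135
stand (array([0.4724, 0.1714]), [18.845109939575195, 68.30953979492188], np.float32(-0.1758672)) 0.04224212522462865 214
lid [0.578 0.152 0.249] [[-0.1766 -0.9843 -0.0008]
 [-0.0852  0.0161 -0.9962]
 [ 0.9806 -0.1759 -0.0867]] 0.26947537509238134 [0.5795 0.152  0.2649]
box rim (array([0.4758, 0.1708]), [176.15435791015625, 220.58834838867188], np.float32(1.3926371)) 0.0743992355101745
side boat (array([ 0.6206, -0.2854]), [48.296546936035156, 80.13253021240234], np.float32(0.8621143)) rim z [0.0195 0.0237] red [nan nan nan] 0
stand (array([0.4698, 0.1745]), [20.752201080322266, 69.96663665771484], np.float32(-0.19354284)) 0.04154186139402145 203
lid [0.5676 0.1648 0.1766] [[ 0.115   0.073   0.9907]
 [-0.169  -0.9813  0.0919]
 [-0.9789  0.178   0.1006]] 0.2667163053383687 [0.5746 0.1564 0.264 ]
box rim (array([0.475 , 0.1717]), [181.55703735351562, 223.3146514892578], np.float32(1.3911291)) 0.07458634260160746m.py:19: RuntimeWarning: Mean of empty slice.
  a=w[wh|rd]; print(n,'boat',rect(a),'rim z',np.percentile(a[:,2],[50,95]),'red',w[rd].mean(0),rd.sum())
  ret = um.true_divide(
```

>>> apply_moves([
  {"dx": 503,"dy": -134,"dz": 50,"wz": -0.516},
  {"dx": 503,"dy": -134,"dz": 50,"wz": -0.516},
  {"dx": 503,"dy": -134,"dz": 50,"wz": -0.516},
  {"dx": 503,"dy": -134,"dz": 50,"wz": -0.516},
  {"dx": 503,"dy": -134,"dz": 50,"wz": -0.516},
  {"dx": 503,"dy": -134,"dz": 50,"wz": -0.516},
  {"dx": 503,"dy": -134,"dz": 50,"wz": -0.516},
  {"dx": 503,"dy": -134,"dz": 50,"wz": -0.516},
  {"dx": 503,"dy": -134,"dz": 50,"wz": -0.516},
  {"dx": 503,"dy": -134,"dz": 50,"wz": -0.516},
  {"dx": 503,"dy": -134,"dz": 50,"wz": -0.516},
  {"dx": 503,"dy": -134,"dz": 50,"wz": -0.516},
], jaw=1)

```text
$.increments[0]: bad value
```

```bash
python3 - <<'E'
from m import *
im,d,k=shot('wrist','w1'); w=world(d,k)
s=arm.sense();R=np.array(s['ee_rot']);print(s['position'],R,s['time_s'])
wh,rd=boat(im,w,(.622,-.288)); a=w[wh|rd]
a=a[a[:,2]>.017]
c,sz,y=rect(a); print(c,sz,y,np.percentile(a[:,2],[50,95]),w[rd].mean(0),rd.sum())
print(local([*c,.011]),'tool yaw',np.arctan2(R[1,0],R[0,0]))
E
```

```text
[ 0.1852 -0.5707  0.2186] [[ 0.9512  0.3087  0.    ]
 [ 0.3087 -0.9512 -0.    ]
 [ 0.      0.     -1.    ]] 1.0Traceback (most recent call last):
  File "<stdin>", line 6, in <module>
    return _quantile_unchecked(
        a, q, axis, out, overwrite_input, method, keepdims, weights)
    return _ureduce(a,
                    func=_quantile_ureduce_func,
    ...<5 lines>...
                    overwrite_input=overwrite_input,
                    method=method)
    r = func(a, **kwargs)
    result = _quantile(arr,
                       quantiles=q,
    ...<2 lines>...
                       out=out,
                       weights=wgt)
    slices_having_nans = np.isnan(arr[-1, ...])
                                  ~~~^^^^^^^^^
IndexError: index -1 is out of bounds for axis 0 with size 0
```

View pics/w1.png

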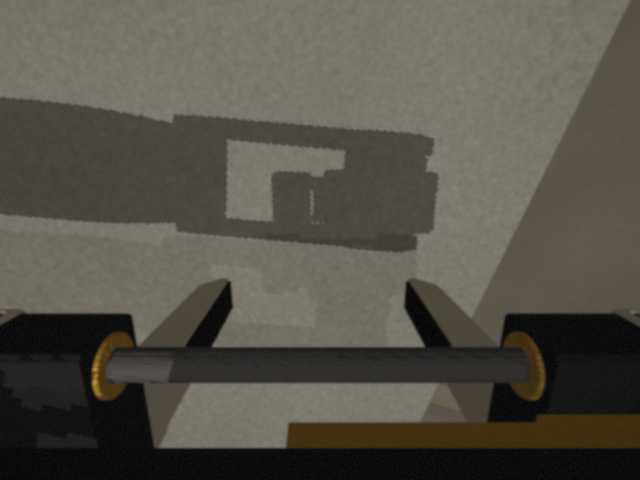

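That picture is still from the start pose: only bench, arm shadow and the fingers at (220,300) and (420,300). The move was refused, so I will give all six keys.

>>> apply_moves([
  {"dx": 503,"dy": -134,"dz": 50,"wx": 0,"wy": 0,"wz": -0.516},
  {"dx": 503,"dy": -134,"dz": 50,"wx": 0,"wy": 0,"wz": -0.516},
], jaw=1)

```text
time_s: 1.25
position: [0.2903, -0.5027, 0.2066]
ee_rot: [[0.77, 0.639, 0.0], [0.639, -0.77, -0.0], [0.0, 0.0, -1.0]]
wrist_force: [-0.3, 0.3, -0.1]
gripper_width: 0.0929
grasp_force: 0.0
```

>>> apply_moves([
  {"dx": 393,"dy": 47,"dz": 38,"wx": 0,"wy": 0,"wz": -0.13},
  {"dx": 393,"dy": 47,"dz": 38,"wx": 0,"wy": 0,"wz": -0.13},
  {"dx": 393,"dy": 47,"dz": 38,"wx": 0,"wy": 0,"wz": -0.13},
  {"dx": 393,"dy": 47,"dz": 38,"wx": 0,"wy": 0,"wz": -0.13},
  {"dx": 393,"dy": 47,"dz": 38,"wx": 0,"wy": 0,"wz": -0.13},
  {"dx": 393,"dy": 47,"dz": 38,"wx": 0,"wy": 0,"wz": -0.13},
  {"dx": 393,"dy": 47,"dz": 38,"wx": 0,"wy": 0,"wz": -0.13},
  {"dx": 393,"dy": 47,"dz": 38,"wx": 0,"wy": 0,"wz": -0.13},
  {"dx": 393,"dy": 47,"dz": 38,"wx": 0,"wy": 0,"wz": -0.13},
])

```text
time_s: 2.38
position: [0.622, -0.2907, 0.1688]
ee_rot: [[0.684, 0.73, -0.0], [0.73, -0.684, -0.0], [-0.001, -0.0, -1.0]]
wrist_force: [0.4, -0.0, 0.5]
gripper_width: 0.0931
grasp_force: 0.0
```

```bash
cat > b.py <<'E'
import sys
from m import *
im,d,k=shot('wrist',sys.argv[1]); w=world(d,k)
s=arm.sense();R=np.array(s['ee_rot']);print(s['position'],s['time_s'],'tool yaw',np.arctan2(R[1,0],R[0,0]))
wh,rd=boat(im,w,(.622,-.288)); a=w[wh|rd]; print(len(a),rd.sum())
if len(a)>50:
    a=a[a[:,2]>.012]; c,sz,y=rect(a); print(c,sz,y,np.percentile(a[:,2],[50,95]),w[rd].mean(0))
    print(local([*c,.011]))
E
python3 b.py w2
```

```text
[ 0.6219 -0.291   0.169 ] 2.425 tool yaw 0.8171662798772312
805 664
[ 0.6198 -0.2855] [26.204021453857422, 79.30791473388672] 0.8914472 [0.0171 0.0222] [ 0.6271 -0.2823  0.0169]
[  2.6277  -5.3491 157.9993]
```

View pics/w2.png

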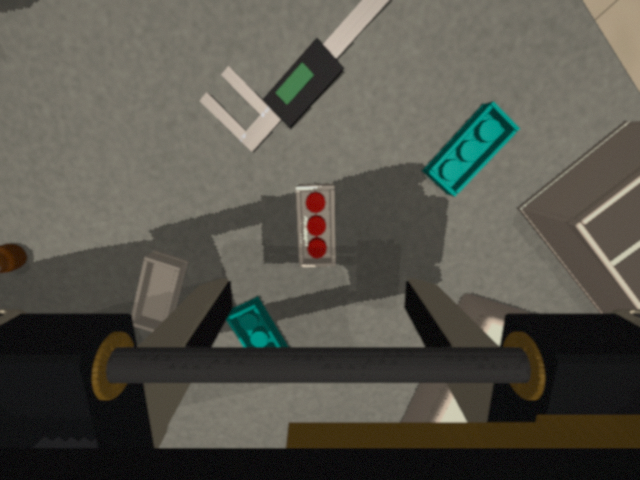

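The boat sits at (316,226), in the arm's shadow and nearly aligned with the tool; no other thing is within finger width (turquoise one at (258,325), empty boat at (160,290)). I will measure it by height instead of colour.

```bash
python3 - <<'E'
from m import *
im,d,k=shot('wrist'); w=world(d,k)
m=(np.hypot(w[...,0]-.622,w[...,1]+.288)<.06)&(w[...,2]<.04)
for zz in (.01,.014,.017):
    a=w[m&(w[...,2]>zz)]; n,l,st,_=cv2.connectedComponentsWithStats((m&(w[...,2]>zz)).astype(np.uint8))
    i=1+st[1:,4].argmax(); a=w[l==i]; c,sz,y=rect(a); print(c,sz,y,st[i],np.percentile(a[:,2],[50,95]),local([*c,.011]))
I=im.astype(int); rd=m&(I[...,0]>100)&(I[...,1]<60)&(I[...,2]<60)
r=w[rd];c,sz,y=rect(r);print('red',c,sz,y,local([*c,.017]),np.median(r[:,2]))
# two-view triangulation of the red-row centre: wrist + top
z=np.load('top0.npz'); J=z['im'].astype(int); rt=(J[...,0]>120)&(J[...,1]<90)&(J[...,2]<90)&(np.hypot(z['w'][...,0]-.622,z['w'][...,1]+.288)<.06)
def ctr(mk):
    v,u=np.nonzero(mk); return np.array(cv2.minAreaRect(np.c_[u,v].astype(np.float32))[0])
kt=cal('top'); P=lambda k:k[0]@np.c_[k[1],k[2]]
X=cv2.triangulatePoints(P(k),P(kt),ctr(rd),ctr(rt)); X=(X[:3]/X[3]).ravel(); print('tri',X,local([X[0],X[1],.011]))
E
```

```text
[ 0.6215 -0.2879] [36.039939880371094, 80.09600830078125] 0.84891975 [ 295  184   40   83 1134] [0.0215 0.0228] [  2.068   -2.5739 158.1119]
[ 0.6215 -0.2879] [36.039939880371094, 80.09600830078125] 0.84891975 [ 295  184   40   83 1053] [0.0216 0.0229] [  2.068   -2.5739 158.1119]
[ 0.6215 -0.2879] [36.039939880371094, 80.09593963623047] 0.84892046 [295 185  40  82 994] [0.0216 0.0229] [  2.0679  -2.5738 158.1119]
red [ 0.6221 -0.2881] [17.99246597290039, 64.80793762207031] 0.8309032 [  2.3897  -1.9557 152.1121] 0.01691530384389286
tri [ 0.6224 -0.2877  0.0157] [  2.8819  -2.0149 158.1119]
```

>>> apply_moves([
  {"dx": 2.3,"dy": -2.3,"dz": 60,"wx": 0,"wy": 0,"wz": -0.025},
  {"dx": 2.3,"dy": -2.3,"dz": 115,"wx": 0,"wy": 0,"wz": -0.025},
  {"dx": 2.3,"dy": -2.3,"dz": 150,"wx": 0,"wy": 0,"wz": -0.025},
  {"dx": 2.3,"dy": -2.3,"dz": 164,"wx": 0,"wy": 0,"wz": -0.025},
  {"dx": 2.3,"dy": -2.3,"dz": 164.5,"wx": 0,"wy": 0,"wz": -0.025},
  {"dx": 2.3,"dy": -2.3,"dz": 164.5,"wx": 0,"wy": 0,"wz": -0.025},
])

```text
time_s: 3.22
position: [0.6243, -0.2876, 0.0068]
ee_rot: [[0.665, 0.747, 0.003], [0.747, -0.665, -0.002], [0.001, 0.004, -1.0]]
wrist_force: [-1.0, -0.1, 1.5]
gripper_width: 0.0929
grasp_force: 0.0
```

>>> apply_moves([
  {"dx": 0,"dy": 0,"dz": 0,"wx": 0,"wy": 0,"wz": 0},
  {"dx": 0,"dy": 0,"dz": 0,"wx": 0,"wy": 0,"wz": 0},
  {"dx": 0,"dy": 0,"dz": 0,"wx": 0,"wy": 0,"wz": 0},
  {"dx": 0,"dy": 0,"dz": 0,"wx": 0,"wy": 0,"wz": 0},
  {"dx": 0,"dy": 0,"dz": 0,"wx": 0,"wy": 0,"wz": 0},
  {"dx": 0,"dy": 0,"dz": 0,"wx": 0,"wy": 0,"wz": 0},
], jaw=0.3, grip_force=25)

```text
time_s: 3.98
position: [0.6228, -0.2863, 0.0041]
ee_rot: [[0.665, 0.747, -0.0], [0.747, -0.665, 0.0], [0.0, -0.0, -1.0]]
wrist_force: [-0.9, -0.9, -0.5]
gripper_width: 0.0374
grasp_force: 0.0
```

>>> apply_moves([
  {"dx": 0,"dy": 0,"dz": 0,"wx": 0,"wy": 0,"wz": 0},
  {"dx": 0,"dy": 0,"dz": 0,"wx": 0,"wy": 0,"wz": 0},
  {"dx": 0,"dy": 0,"dz": 0,"wx": 0,"wy": 0,"wz": 0},
], jaw=0, grip_force=25)

```text
time_s: 4.35
position: [0.6228, -0.2863, 0.0041]
ee_rot: [[0.665, 0.747, -0.0], [0.747, -0.665, 0.0], [0.0, -0.0, -1.0]]
wrist_force: [0.1, -0.1, -1.2]
gripper_width: 0.036
grasp_force: 25.0
```

>>> apply_moves([
  {"dx": 0,"dy": 0,"dz": -30,"wx": 0,"wy": 0,"wz": 0},
  {"dx": 0,"dy": 0,"dz": -80,"wx": 0,"wy": 0,"wz": 0},
  {"dx": 0,"dy": 0,"dz": -140,"wx": 0,"wy": 0,"wz": 0},
  {"dx": 0,"dy": 0,"dz": -180,"wx": 0,"wy": 0,"wz": 0},
  {"dx": 0,"dy": 0,"dz": -196,"wx": 0,"wy": 0,"wz": 0},
  {"dx": 0,"dy": 0,"dz": -196,"wx": 0,"wy": 0,"wz": 0},
  {"dx": 0,"dy": 0,"dz": -196,"wx": 0,"wy": 0,"wz": 0},
])

```text
time_s: 5.22
position: [0.6217, -0.2857, 0.1969]
ee_rot: [[0.665, 0.747, -0.004], [0.747, -0.665, 0.002], [-0.001, -0.004, -1.0]]
wrist_force: [-0.4, 0.7, -2.5]
gripper_width: 0.0356
grasp_force: 25.0
```

>>> apply_moves([
  {"dx": 4,"dy": -28,"dz": 0,"wx": 0,"wy": 0,"wz": -0.18},
  {"dx": 8,"dy": -56,"dz": 0,"wx": 0,"wy": 0,"wz": -0.36},
  {"dx": 12,"dy": -84,"dz": 0,"wx": 0,"wy": 0,"wz": -0.54},
  {"dx": 16,"dy": -112,"dz": 0,"wx": 0,"wy": 0,"wz": -0.72},
  {"dx": 20,"dy": -140,"dz": 0,"wx": 0,"wy": 0,"wz": -0.9},
  {"dx": 24,"dy": -168,"dz": 0,"wx": 0,"wy": 0,"wz": -1.08},
  {"dx": 28,"dy": -196,"dz": 0,"wx": 0,"wy": 0,"wz": -1.26},
  {"dx": 32,"dy": -224,"dz": 0,"wx": 0,"wy": 0,"wz": -1.44},
  {"dx": 36,"dy": -252,"dz": 0,"wx": 0,"wy": 0,"wz": -1.62},
  {"dx": 40,"dy": -280,"dz": 0,"wx": 0,"wy": 0,"wz": -1.8},
  {"dx": 42,"dy": -308,"dz": 0,"wx": 0,"wy": 0,"wz": -1.98},
  {"dx": 42,"dy": -308,"dz": 0,"wx": 0,"wy": 0,"wz": -2.118},
])

```text
time_s: 6.72
position: [0.4185, -0.0488, 0.1978]
ee_rot: [[-0.985, 0.172, -0.004], [0.172, 0.985, 0.001], [0.004, 0.001, -1.0]]
wrist_force: [-0.3, -0.5, -2.5]
gripper_width: 0.0359
grasp_force: 25.0
```

```bash
cat > t.py <<'E'
from h import *
import sys
np.set_printoptions(precision=4,suppress=True)
s=arm.sense();R=np.array(s['ee_rot']);print(s['position'],'yaw',np.arctan2(R[1,0],R[0,0]),R[:,2],s['time_s'])
print('to go',local([float(x) for x in sys.argv[1:4]]))
E
python3 t.py .43 .18 .17
```

```text
[ 0.4185 -0.0488  0.1978] yaw 2.9683605387916563 [-0.0038  0.0012 -1.    ] 6.725
to go [ 28.0459 227.378   27.999 ]
```

>>> apply_moves([
  {"dx": 28,"dy": 40,"dz": 10,"wx": 0,"wy": 0,"wz": 0},
  {"dx": 28,"dy": 95,"dz": 20,"wx": 0,"wy": 0,"wz": 0},
  {"dx": 28,"dy": 150,"dz": 28,"wx": 0,"wy": 0,"wz": 0},
  {"dx": 28,"dy": 200,"dz": 28,"wx": 0,"wy": 0,"wz": 0},
  {"dx": 28,"dy": 227,"dz": 28,"wx": 0,"wy": 0,"wz": 0},
  {"dx": 28,"dy": 227,"dz": 28,"wx": 0,"wy": 0,"wz": 0},
  {"dx": 28,"dy": 227,"dz": 28,"wx": 0,"wy": 0,"wz": 0},
  {"dx": 28,"dy": 227,"dz": 28,"wx": 0,"wy": 0,"wz": 0},
])

```text
time_s: 7.72
position: [0.4333, 0.177, 0.1715]
ee_rot: [[-0.984, 0.18, -0.001], [0.18, 0.984, -0.001], [0.001, -0.001, -1.0]]
wrist_force: [1.1, -1.0, -1.7]
gripper_width: 0.0357
grasp_force: 25.0
```

```bash
python3 - <<'E'
from m import *
s=arm.sense();R=np.array(s['ee_rot']);tcp=np.array(s['position']);print(tcp,R[:,2],'yaw',np.arctan2(R[1,0],R[0,0]),s['time_s'])
for n in ['wrist','side','top']:
    im,d,k=shot(n,n+'3'); w=world(d,k); I=im.astype(int)
    near=(np.linalg.norm((w-tcp-[0,0,.01])@R*[1,1,1],axis=-1)<.06)
    L=(w-tcp)@R*1000
    m=(abs(L[...,0])<50)&(abs(L[...,1])<17)&(L[...,2]>-30)&(L[...,2]<10)&(d>0)
    if m.sum()>20: print(n,'boat in tool frame: x',np.percentile(L[m][:,0],[0.5,99.5]),'y',np.percentile(L[m][:,1],[1,99]),'z',np.percentile(L[m][:,2],[2,50,98]),m.sum())
    ys=yellow(im,w)
    if ys.sum()>20:
        t=w[ys]; zt=np.percentile(t[:,2],90); t=t[t[:,2]>zt-.006]; print(n,'stand',rect(t),zt,len(t))
    rd=(I[...,0]>90)&(I[...,1]<50)&(I[...,2]<50)&(abs(L[...,0])<60)&(abs(L[...,1])<30)&(abs(L[...,2])<40)
    if rd.sum()>20: print(n,'red',np.percentile(L[rd],[1,99],axis=0),np.median(L[rd],axis=0))
E
```

```text
[0.4333 0.177  0.1715] [-0.0011 -0.0006 -1.    ] yaw 2.960575118564882 7.725
wrist boat in tool frame: x [-30.1651  37.781 ] y [-16.6526  16.596 ] z [-18.6175 -12.4499   1.1326] 8693
wrist red [[-23.5049  -8.6262 -14.2119]
 [ 29.9462   8.7025  -3.3176]] [  4.0518   0.0156 -12.7822]
side boat in tool frame: x [-39.3968  39.8982] y [-16.8332  16.9097] z [-22.9909 -13.5245   2.3408] 393
side stand (array([0.4574, 0.1762]), [21.782289505004883, 95.54100799560547], np.float32(-0.21869862)) 0.04184153092998069 182
side red [[ -4.8347  -4.1575 -15.6352]
 [ 26.1425   7.2199 -11.2951]] [  7.5755   1.1124 -13.8403]
```

View pics/wrist3.png

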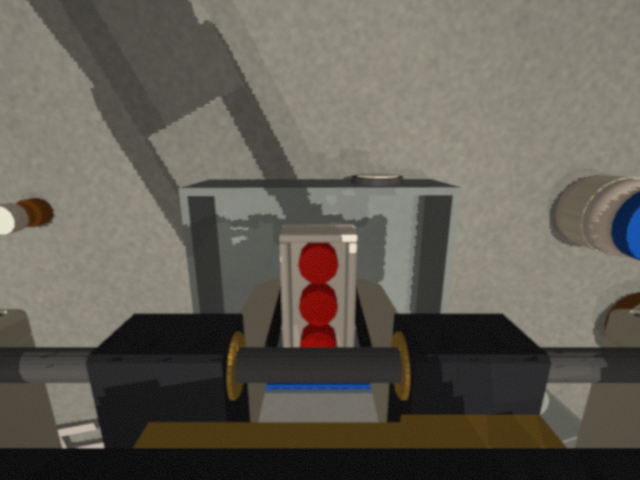

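View pics/side3.png

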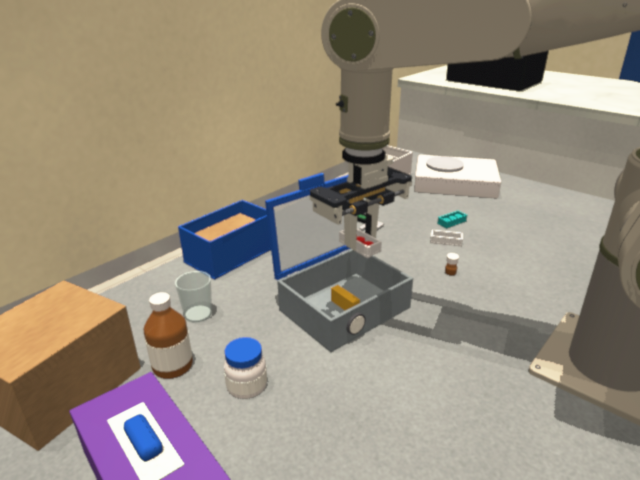

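The wrist picture shows the boat held level (front end at (318,232)) with the box's front wall at (320,187) and side walls at x≈190/450. The side picture shows the boat over the box's front half, the stand at (345,297) free. I'll check the box centre with the wrist camera.

```bash
python3 - <<'E'
from m import *
im,d,k=shot('wrist'); w=world(d,k)
B=np.array([[.984,-.179],[.179,.984]]).T  # columns box x,y
q=(w[...,:2]-[.4715,.172])@np.array([[.984,.179],[-.179,.984]]).T*1000
rim=(w[...,2]>.070)&(w[...,2]<.082)&(abs(q[...,0])<130)&(abs(q[...,1])<130)
p=q[rim]; front=p[abs(p[:,1])<60]; print('front x',np.percentile(front[:,0],[1,50,99]),len(front))
for s in (-1,1):
    e=p[(p[:,1]*s>80)&(p[:,0]>-75)]; print('side',s,np.percentile(e[:,1],[1,50,99]),len(e), np.polyfit(e[:,0],e[:,1],1) if len(e)>5 else '')
print(np.median(w[rim][:,2]))
T=np.array([.4715,.172])+(-.0022)*np.array([.984,-.179])*1
print(T, local([*T,.10]),local([*T,.0445]))
E
```

```text
front x [-110.0288  -86.4633  -63.3219] 1328
side -1 [-110.8205  -97.3411  -84.8085] 669 [  -0.3708 -114.3336]
side 1 [ 81.559  107.899  128.5769] 1735 [ -0.0851 106.5214]
0.07473624207458061
[0.4693 0.1724] [-35.8598   1.3614  72.2748] [-35.8462   1.3566 127.7748]
```

```bash
python3 - <<'E'
from m import *
im,d,k=shot('wrist'); w=world(d,k)
q=(w[...,:2]-[.4715,.172])@np.array([[.984,.179],[-.179,.984]]).T*1000
rim=(w[...,2]>.0725)&(w[...,2]<.077)
f=rim&(abs(q[...,1])<95)&(q[...,0]<-65)&(q[...,0]>-105)
print('x',np.histogram(q[f][:,0],np.arange(-100,-68,2)))
for a,b in((-122,-90),(90,122)):
    f=rim&(abs(q[...,0])<70)&(q[...,1]>a)&(q[...,1]<b); print('y',np.histogram(q[f][:,1],np.arange(a,b+1,2)))
    print(np.polyfit(q[f][:,0],q[f][:,1],1))
E
```

```text
x (array([81, 80, 83, 81, 78, 81, 78, 79, 81, 79, 80, 74, 80, 81, 79]), array([-100,  -98,  -96,  -94,  -92,  -90,  -88,  -86,  -84,  -82,  -80,
        -78,  -76,  -74,  -72,  -70]))
y (array([ 0,  0,  0,  0,  0, 10, 27, 43, 51, 47, 54, 52, 44, 59, 54, 44]), array([-122, -120, -118, -116, -114, -112, -110, -108, -106, -104, -102,
       -100,  -98,  -96,  -94,  -92,  -90]))
[  -0.3504 -114.0332]
y (array([50, 63, 73, 71, 70, 79, 67, 84, 73, 74, 78, 81, 77, 80, 83, 90]), array([ 90,  92,  94,  96,  98, 100, 102, 104, 106, 108, 110, 112, 114,
       116, 118, 120, 122]))
[ -0.1049 106.5268]
```

```bash
python3 - <<'E'
from m import *
K,R,t=cal('wrist'); C=-R.T@t
A=np.array([[.984,.179],[-.179,.984]])
for uv in [(181,187),(459,187),(190,194),(451,194)]:
    r=R.T@np.linalg.inv(K)@[*uv,1]; P=C+r*(.075-C[2])/r[2]; print(uv,P,A@(P[:2]-[.4715,.172])*1000)
im,d,k=shot('wrist'); print(d[180:200:2,300], world(d,k)[180:200:2,300])
E
```

```text
(181, 187) [0.3697 0.0808 0.075 ] [-116.4565  -71.5647]
(459, 187) [0.4085 0.2938 0.075 ] [-40.163  131.0829]
(190, 194) [0.3763 0.0861 0.075 ] [-109.0887  -67.4547]
(451, 194) [0.4129 0.2872 0.075 ] [-37.0533 123.8892]
[0.3153 0.2968 0.2795 0.2659 0.2624 0.2607 0.2634 0.263  0.332  0.3335] [[0.3858 0.1691 0.0189]
 [0.3859 0.1701 0.0381]
 [0.3859 0.1711 0.0561]
 [0.3861 0.1718 0.0702]
 [0.3872 0.1718 0.0742]
 [0.3885 0.1716 0.0763]
 [0.3903 0.1711 0.074 ]
 [0.3917 0.1709 0.0749]
 [0.4021 0.1652 0.0064]
 [0.4042 0.1647 0.0054]]
```

```bash
python3 -c "
import cv2;i=cv2.imread('pics/wrist3.png');cv2.imwrite('pics/c1.png',cv2.resize(i[165:265,165:475],None,fx=2.5,fy=2.5,interpolation=0))"
```

```text
(no output)
```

View pics/c1.png

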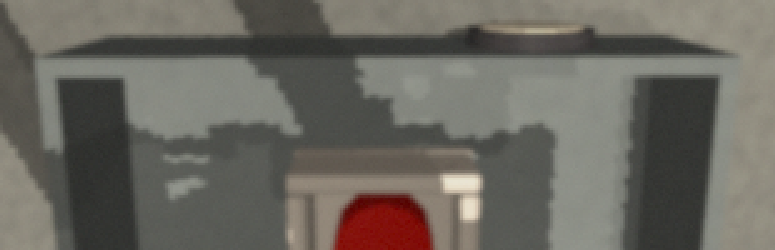

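The crop shows the rim's outer front corners at full-image (180,188) and (461,188). That puts the box centre within 1 mm of my stand estimate, so I use stand ≈ (0.472, 0.172).

>>> apply_moves([
  {"dx": -18,"dy": 1.6,"dz": 15,"wx": 0,"wy": 0,"wz": 0},
  {"dx": -36.3,"dy": 1.6,"dz": 40,"wx": 0,"wy": 0,"wz": 0},
  {"dx": -36.3,"dy": 1.6,"dz": 70,"wx": 0,"wy": 0,"wz": 0},
  {"dx": -36.3,"dy": 1.6,"dz": 95,"wx": 0,"wy": 0,"wz": 0},
  {"dx": -36.3,"dy": 1.6,"dz": 112,"wx": 0,"wy": 0,"wz": 0},
  {"dx": -36.3,"dy": 1.6,"dz": 121,"wx": 0,"wy": 0,"wz": 0},
  {"dx": -36.3,"dy": 1.6,"dz": 123,"wx": 0,"wy": 0,"wz": 0},
  {"dx": -36.3,"dy": 1.6,"dz": 123,"wx": 0,"wy": 0,"wz": 0},
  {"dx": -36.3,"dy": 1.6,"dz": 123,"wx": 0,"wy": 0,"wz": 0},
])

```text
time_s: 9.15
position: [0.4704, 0.1734, 0.0501]
ee_rot: [[-0.984, 0.179, 0.002], [0.179, 0.984, 0.0], [-0.001, 0.001, -1.0]]
wrist_force: [-0.6, 0.1, -1.2]
gripper_width: 0.0357
grasp_force: 25.0
```

```bash
python3 t.py .4698 .1726 .0445; python3 - <<'E'
from h import *
for n in ('top','side'): shot(n,n+'4')
a=cv2.imread('pics/side4.png')[240:350,270:420]; b=cv2.imread('pics/wrist3.png')
cv2.imwrite('pics/c2.png',cv2.resize(a,None,fx=5,fy=5,interpolation=2))
E
```

```text
[0.4704 0.1734 0.0501] yaw 2.961871929995896 [ 0.0016  0.0004 -1.    ] 9.15
to go [ 0.4748 -0.8822  5.6273]
```

View pics/c2.png

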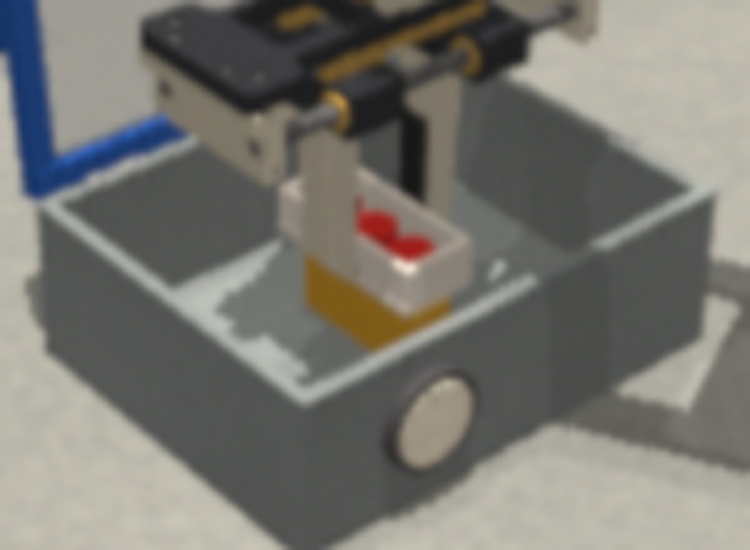

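The crop shows the boat (375,240) just above the yellow stand (375,310), aligned and centred. I lower it to contact.

>>> apply_moves([
  {"dx": 0.4,"dy": -0.7,"dz": 2,"wx": 0,"wy": 0,"wz": 0},
  {"dx": 0.4,"dy": -0.7,"dz": 4,"wx": 0,"wy": 0,"wz": 0},
  {"dx": 0.4,"dy": -0.7,"dz": 4.5,"wx": 0,"wy": 0,"wz": 0},
  {"dx": 0.4,"dy": -0.7,"dz": 4.5,"wx": 0,"wy": 0,"wz": 0},
])

```text
time_s: 9.75
position: [0.4691, 0.1725, 0.0446]
ee_rot: [[-0.984, 0.179, -0.0], [0.179, 0.984, -0.0], [0.0, -0.0, -1.0]]
wrist_force: [0.7, 0.2, -1.5]
gripper_width: 0.0358
grasp_force: 25.0
```

>>> apply_moves([
  {"dx": -0.5,"dy": 0,"dz": 0.5,"wx": 0,"wy": 0,"wz": 0},
  {"dx": -0.5,"dy": 0,"dz": 0.7,"wx": 0,"wy": 0,"wz": 0},
  {"dx": -0.5,"dy": 0,"dz": 0.7,"wx": 0,"wy": 0,"wz": 0},
])

```text
time_s: 10.12
position: [0.4697, 0.1725, 0.0441]
ee_rot: [[-0.984, 0.179, 0.0], [0.179, 0.984, -0.0], [-0.0, 0.0, -1.0]]
wrist_force: [-0.1, -0.3, -2.1]
gripper_width: 0.0357
grasp_force: 25.0
```

>>> apply_moves([
  {"dx": 0,"dy": 0,"dz": 0.5,"wx": 0,"wy": 0,"wz": 0},
  {"dx": 0,"dy": 0,"dz": 0.8,"wx": 0,"wy": 0,"wz": 0},
  {"dx": 0,"dy": 0,"dz": 0.8,"wx": 0,"wy": 0,"wz": 0},
])

```text
time_s: 10.5
position: [0.4698, 0.1725, 0.044]
ee_rot: [[-0.984, 0.179, 0.0], [0.179, 0.984, -0.0], [-0.0, -0.0, -1.0]]
wrist_force: [-4.9, -1.9, 7.6]
gripper_width: 0.0359
grasp_force: 25.0
```

Contact (+7.6 N at the expected height). Back off a hair and release.

>>> apply_moves([
  {"dx": 0,"dy": 0,"dz": -0.5,"wx": 0,"wy": 0,"wz": 0},
  {"dx": 0,"dy": 0,"dz": -0.5,"wx": 0,"wy": 0,"wz": 0},
])

```text
time_s: 10.75
position: [0.4697, 0.1725, 0.044]
ee_rot: [[-0.984, 0.179, 0.0], [0.179, 0.984, 0.0], [-0.0, 0.0, -1.0]]
wrist_force: [-3.5, -0.8, 5.6]
gripper_width: 0.0353
grasp_force: 25.0
```

>>> apply_moves([
  {"dx": 0,"dy": 0,"dz": 0,"wx": 0,"wy": 0,"wz": 0},
  {"dx": 0,"dy": 0,"dz": 0,"wx": 0,"wy": 0,"wz": 0},
  {"dx": 0,"dy": 0,"dz": 0,"wx": 0,"wy": 0,"wz": 0},
  {"dx": 0,"dy": 0,"dz": 0,"wx": 0,"wy": 0,"wz": 0},
  {"dx": 0,"dy": 0,"dz": 0,"wx": 0,"wy": 0,"wz": 0},
], jaw=0.7)

```text
time_s: 11.38
position: [0.4697, 0.1724, 0.0436]
ee_rot: [[-0.984, 0.179, -0.0], [0.179, 0.984, -0.0], [0.0, -0.0, -1.0]]
wrist_force: [0.0, 0.1, 0.4]
gripper_width: 0.0651
grasp_force: 0.0
```

>>> apply_moves([
  {"dx": 0,"dy": 0,"dz": -15,"wx": 0,"wy": 0,"wz": 0},
  {"dx": 0,"dy": 0,"dz": -45,"wx": 0,"wy": 0,"wz": 0},
  {"dx": 25,"dy": 0,"dz": -90,"wx": 0,"wy": 0,"wz": 0},
  {"dx": 70,"dy": 0,"dz": -140,"wx": 0,"wy": 0,"wz": 0},
  {"dx": 90,"dy": 0,"dz": -190,"wx": 0,"wy": 0,"wz": 0},
  {"dx": 90,"dy": 0,"dz": -220,"wx": 0,"wy": 0,"wz": 0},
  {"dx": 90,"dy": 0,"dz": -220,"wx": 0,"wy": 0,"wz": 0},
  {"dx": 90,"dy": 0,"dz": -220,"wx": 0,"wy": 0,"wz": 0},
])

```text
time_s: 12.38
position: [0.3809, 0.1884, 0.2634]
ee_rot: [[-0.984, 0.179, -0.0], [0.179, 0.984, -0.0], [0.0, -0.0, -1.0]]
wrist_force: [-0.5, 0.2, -0.7]
gripper_width: 0.065
grasp_force: 0.0
```

```bash
cat > chk.py <<'E'
from m import *
import sys
for n in ('wrist','side','top'):
    im,d,k=shot(n,n+sys.argv[1]); w=world(d,k); I=im.astype(int)
    m=(np.hypot(w[...,0]-.472,w[...,1]-.172)<.055)&(w[...,2]>.05)&(w[...,2]<.072)&(d>0)
    rd=m&(I[...,0]>90)&(I[...,1]<60)&(I[...,2]<60)
    if m.sum()>50: a=w[m]; print(n,rect(a),np.percentile(a[:,2],[50,95]),m.sum(),'red',w[rd].mean(0),rd.sum())
    if rd.sum()>20: r=w[rd]; A=np.c_[r[:,:2]-r[:,:2].mean(0),np.ones(len(r))]; print('tilt',np.linalg.lstsq(A,r[:,2],rcond=None)[0])
E
python3 chk.py 5; python3 t.py .4 .17 .3
```

```text
wrist (array([0.4712, 0.1715]), [35.45827865600586, 79.7677230834961], np.float32(-0.18539011)) [0.0576 0.0626] 1424 red [0.4699 0.1721 0.0564] 545
tilt [-0.0027 -0.023   0.0564]
side (array([0.4705, 0.1735]), [40.592063903808594, 82.17051696777344], np.float32(-0.16061652)) [0.0577 0.0633] 558 red [0.4685 0.1743 0.0569] 62
tilt [0.0086 0.0703 0.0569]
top (array([0.4726, 0.1716]), [36.6443977355957, 80.1678237915039], np.float32(-0.18296003)) [0.058  0.0639] 320 red [0.4691 0.1715 0.0564] 109
tilt [-0.0143 -0.0326  0.0564]
[0.3805 0.1882 0.2621] yaw 2.9615003686385553 [-0.0027 -0.0009 -1.    ] 12.525
to go [-22.3529 -14.4644 -37.9003]
```

The boat rests level and centred on the stand (within 1 mm and 0.01 rad in all views). Now I shut the fingers, and go up over the lid and behind it.

>>> apply_moves([
  {"dx": 0,"dy": 0,"dz": -50,"wx": 0,"wy": 0,"wz": 0},
  {"dx": -10,"dy": 0,"dz": -68,"wx": 0,"wy": 0,"wz": 0},
  {"dx": -60,"dy": 0,"dz": -68,"wx": 0,"wy": 0,"wz": 0},
  {"dx": -120,"dy": 0,"dz": -68,"wx": 0,"wy": 0,"wz": 0},
  {"dx": -180,"dy": 0,"dz": -68,"wx": 0,"wy": 0,"wz": 0},
  {"dx": -220,"dy": 0,"dz": -68,"wx": 0,"wy": 0,"wz": 0},
  {"dx": -234,"dy": 0,"dz": -68,"wx": 0,"wy": 0,"wz": 0},
  {"dx": -234,"dy": 0,"dz": -68,"wx": 0,"wy": 0,"wz": 0},
  {"dx": -234,"dy": 0,"dz": -68,"wx": 0,"wy": 0,"wz": 0},
  {"dx": -234,"dy": 0,"dz": -68,"wx": 0,"wy": 0,"wz": 0},
], jaw=0)

```text
time_s: 13.78
position: [0.6107, 0.147, 0.332]
ee_rot: [[-0.984, 0.178, 0.0], [0.178, 0.984, 0.0], [-0.0, 0.0, -1.0]]
wrist_force: [-0.3, -0.0, -0.8]
gripper_width: 0.0005
grasp_force: 0.0
```

```bash
cat > bx.py <<'E'
from h import *
s=arm.sense(); p=np.array(s['position']); d=p[:2]-[.472,.172]
bx,by=np.array([[.984,-.179],[.179,.984]])@d*1000
print('box frame',round(bx,1),round(by,1),round(p[2]*1000,1),'from hinge',round(bx-85,1),'F',np.round(s['wrist_force'],1),s['time_s'])
E
python3 bx.py; python3 - <<'E'
from h import *
im,d,k=shot('side','side6')
w=world(d,k);I=im.astype(int)
E
```

```text
box frame 141.0 0.3 332.0 from hinge 56.0 F [-0.3 -0.  -0.8] 13.775
```

View pics/side6.png

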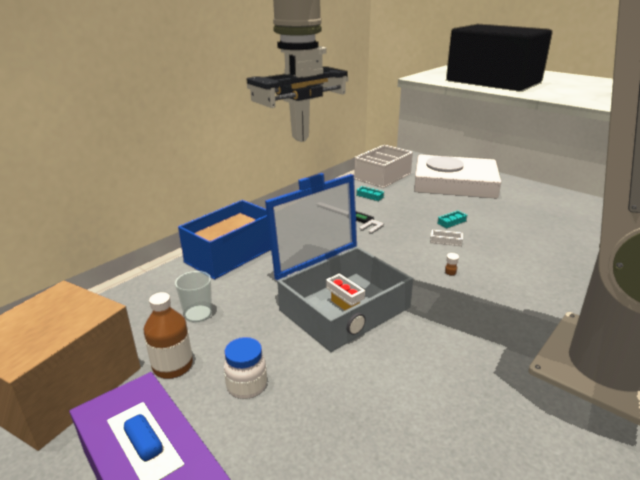

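The side picture shows the boat on the stand at (345,290), the lid untouched, and the closed fingers behind/above the lid tab at (300,130). Now I go down behind it and push along the arc.

>>> apply_moves([
  {"dx": 0,"dy": 0,"dz": 50,"wx": 0,"wy": 0,"wz": 0},
  {"dx": 0,"dy": 0,"dz": 98,"wx": 0,"wy": 0,"wz": 0},
  {"dx": 10,"dy": 0,"dz": 98,"wx": 0,"wy": 0,"wz": 0},
  {"dx": 24,"dy": 0,"dz": 98.5,"wx": 0,"wy": 0,"wz": 0},
  {"dx": 38,"dy": 0,"dz": 97,"wx": 0,"wy": 0,"wz": 0},
  {"dx": 52,"dy": 0,"dz": 97,"wx": 0,"wy": 0,"wz": 0},
  {"dx": 66,"dy": 0,"dz": 97.6,"wx": 0,"wy": 0,"wz": 0},
  {"dx": 82,"dy": 0,"dz": 100,"wx": 0,"wy": 0,"wz": 0},
  {"dx": 97,"dy": 0,"dz": 104,"wx": 0,"wy": 0,"wz": 0},
])

```text
time_s: 14.95
position: [0.5152, 0.1644, 0.2286]
ee_rot: [[-0.984, 0.179, 0.001], [0.179, 0.984, 0.001], [-0.001, 0.001, -1.0]]
wrist_force: [1.0, 0.2, 1.8]
gripper_width: 0.0004
grasp_force: 0.9
```

```bash
python3 bx.py
```

```text
box frame 43.9 0.3 228.6 from hinge -41.1 F [1.  0.2 1.8] 14.95
```

>>> apply_moves([
  {"dx": 15,"dy": 0,"dz": 5.6,"wx": 0,"wy": 0,"wz": 0},
  {"dx": 29.3,"dy": 0,"dz": 12.7,"wx": 0,"wy": 0,"wz": 0},
  {"dx": 43,"dy": 0,"dz": 21.2,"wx": 0,"wy": 0,"wz": 0},
  {"dx": 55.6,"dy": 0,"dz": 30.9,"wx": 0,"wy": 0,"wz": 0},
  {"dx": 67.3,"dy": 0,"dz": 42,"wx": 0,"wy": 0,"wz": 0},
  {"dx": 77.7,"dy": 0,"dz": 54.1,"wx": 0,"wy": 0,"wz": 0},
  {"dx": 86.9,"dy": 0,"dz": 67.2,"wx": 0,"wy": 0,"wz": 0},
  {"dx": 94.8,"dy": 0,"dz": 81.2,"wx": 0,"wy": 0,"wz": 0},
])

```text
time_s: 15.95
position: [0.4219, 0.1812, 0.1459]
ee_rot: [[-0.984, 0.179, 0.0], [0.179, 0.984, 0.0], [-0.0, 0.0, -1.0]]
wrist_force: [1.6, -0.4, 0.7]
gripper_width: 0.0007
grasp_force: 0.6
```

```bash
python3 bx.py; python3 -c "
from h import *
im,d,k=shot('side','side7')"
```

```text
box frame -50.9 0.1 145.9 from hinge -135.9 F [ 1.6 -0.4  0.7] 15.95
```

View pics/side7.png

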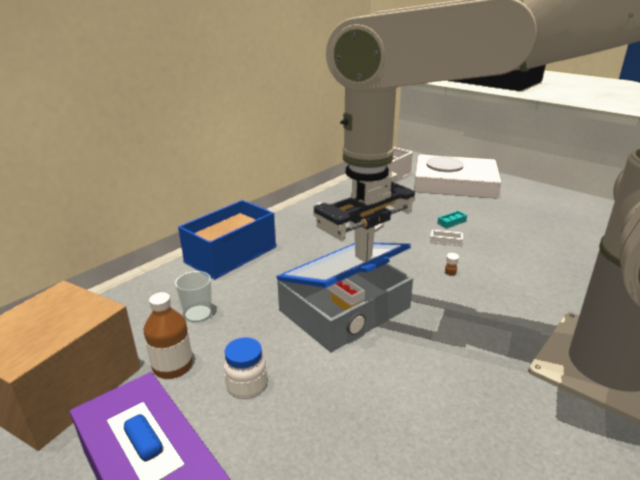

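The side picture shows the lid at about 0.4 rad under the finger at (365,245), with the boat still on the stand at (347,290). I continue to closed.

>>> apply_moves([
  {"dx": 6.4,"dy": 0,"dz": 14.6,"wx": 0,"wy": 0,"wz": 0},
  {"dx": 11.3,"dy": 0,"dz": 29.9,"wx": 0,"wy": 0,"wz": 0},
  {"dx": 14.7,"dy": 0,"dz": 45.5,"wx": 0,"wy": 0,"wz": 0},
  {"dx": 16,"dy": 0,"dz": 55,"wx": 0,"wy": 0,"wz": 0},
  {"dx": 16.5,"dy": 0,"dz": 59,"wx": 0,"wy": 0,"wz": 0},
  {"dx": 16.5,"dy": 0,"dz": 61,"wx": 0,"wy": 0,"wz": 0},
  {"dx": 16.5,"dy": 0,"dz": 61,"wx": 0,"wy": 0,"wz": 0},
])

```text
time_s: 16.88
position: [0.4067, 0.184, 0.0857]
ee_rot: [[-0.984, 0.179, 0.0], [0.179, 0.984, 0.0], [-0.0, 0.0, -1.0]]
wrist_force: [-0.4, 0.4, -0.1]
gripper_width: 0.0007
grasp_force: 0.0
```

>>> apply_moves([
  {"dx": 0,"dy": 0,"dz": 0.5,"wx": 0,"wy": 0,"wz": 0},
  {"dx": 0,"dy": 0,"dz": 1,"wx": 0,"wy": 0,"wz": 0},
  {"dx": 0,"dy": 0,"dz": 1,"wx": 0,"wy": 0,"wz": 0},
])

```text
time_s: 17.25
position: [0.4068, 0.1841, 0.0852]
ee_rot: [[-0.984, 0.179, 0.001], [0.179, 0.984, 0.0], [-0.001, 0.0, -1.0]]
wrist_force: [-1.9, 0.0, 6.2]
gripper_width: 0.0003
grasp_force: 2.5
```

Firm stop at 85 mm, which is where the closed lid's top should be. A little more press, then back off and check.

>>> apply_moves([
  {"dx": 0,"dy": 0,"dz": 0.6,"wx": 0,"wy": 0,"wz": 0},
  {"dx": 0,"dy": 0,"dz": 1.0,"wx": 0,"wy": 0,"wz": 0},
  {"dx": 0,"dy": 0,"dz": 1.0,"wx": 0,"wy": 0,"wz": 0},
])

```text
time_s: 17.62
position: [0.4068, 0.1841, 0.0851]
ee_rot: [[-0.984, 0.179, 0.001], [0.179, 0.984, 0.0], [-0.001, 0.0, -1.0]]
wrist_force: [-6.1, -2.8, 12.9]
gripper_width: 0.0007
grasp_force: 7.0
```

>>> apply_moves([
  {"dx": 0,"dy": 0,"dz": -20,"wx": 0,"wy": 0,"wz": 0},
  {"dx": 0,"dy": 0,"dz": -70,"wx": 0,"wy": 0,"wz": 0},
  {"dx": 0,"dy": 80,"dz": -130,"wx": 0,"wy": 0,"wz": 0},
  {"dx": 0,"dy": 20,"dz": -180,"wx": 0,"wy": 0,"wz": 0},
  {"dx": 0,"dy": -60,"dz": -220,"wx": 0,"wy": 0,"wz": 0},
  {"dx": 0,"dy": -120,"dz": -220,"wx": 0,"wy": 0,"wz": 0},
  {"dx": 0,"dy": -180,"dz": -220,"wx": 0,"wy": 0,"wz": 0},
  {"dx": 0,"dy": -230,"dz": -220,"wx": 0,"wy": 0,"wz": 0},
  {"dx": 0,"dy": -230,"dz": -220,"wx": 0,"wy": 0,"wz": 0},
  {"dx": 0,"dy": -230,"dz": -220,"wx": 0,"wy": 0,"wz": 0},
])

```text
time_s: 18.88
position: [0.3652, -0.0435, 0.3037]
ee_rot: [[-0.983, 0.182, 0.001], [0.182, 0.983, -0.0], [-0.001, -0.0, -1.0]]
wrist_force: [0.3, 0.4, 0.0]
gripper_width: 0.0006
grasp_force: 0.0
```

```bash
python3 chk.py 8; python3 - <<'E'
from m import *
for n in ('top','side'):
    im,d,k=shot(n); w=world(d,k); I=im.astype(int)
    q=(w[...,:2]-[.472,.172])@np.array([[.984,-.179],[.179,.984]]).T
    bl=(I[...,2]>90)&(I[...,0]<60)&(abs(q[...,0])<.115)&(abs(q[...,1])<.12)&(w[...,2]>.05)&(w[...,2]<.2)
    for a,b in((-.11,-.075),(-.075,0),(0,.09)):
        z=w[bl&(q[...,0]>a)&(q[...,0]<b)][:,2]; print(n,a,len(z),np.percentile(z,[10,50,90]) if len(z) else '')
    print(n,[(q_,[(np.round(r['location'],3).tolist(),round(r['score'],2)) for r in arm.tip_of(n,q_)][:3]) for q_ in('lid_edge','sample_boat')])
E
```

```text
top -0.11 638 [0.0818 0.0844 0.087 ]
top -0.075 351 [0.082  0.0844 0.0875]
top 0 696 [0.0815 0.0846 0.0871]
top [('lid_edge', [([0.391, 0.186, 0.087], 0.86), ([0.695, 0.383, 0.001], 0.58)]), ('sample_boat', [([0.493, -0.337, 0.002], 0.56)])]
side -0.11 828 [0.0791 0.0847 0.0863]
side -0.075 219 [0.078  0.0845 0.0864]
side 0 274 [0.0789 0.0849 0.0864]
side [('lid_edge', [([0.389, 0.184, 0.081], 0.77)]), ('sample_boat', [([0.775, -0.332, 0.002], 0.77), ([0.492, -0.339, -0.0], 0.62)])]
```

View pics/side8.png

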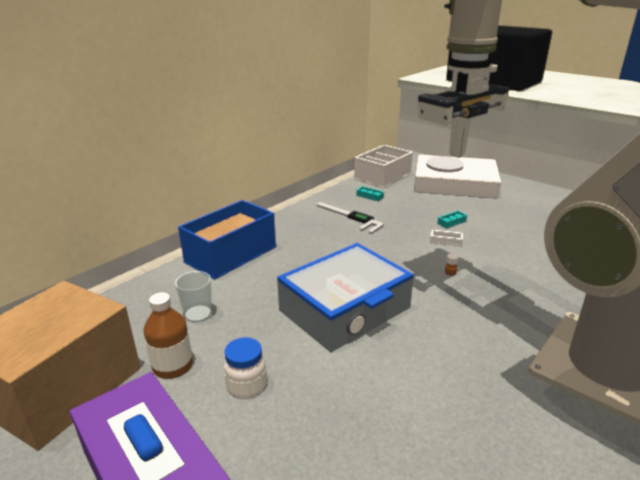

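The side picture shows the lid flat and closed, with its top at 85 mm front and rear. The boat shows through the pane on the stand at (345,288), the other things are undisturbed, and the robot is clear.

```bash
python3 -c "
from cell import arm
print(arm.close_job())"
```

```text
the job is handed in; nothing more can be done
None
```

The boat with the three red pellets rests level and centred on the yellow stand, the lid is fully closed, the other things look undisturbed, and I handed the job in at about 19 s.

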